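# Set the address switches of a shelf unit

## Task

On the yellow-rimmed address selector, set the three orange slide switches to on - off - on: the two outer ones pushed fully to the green (on) side, the middle one fully to the black (off) side. Do not touch the grey-rimmed selector or its switches.

Things in the scene. Friction and masses are not known exactly. Their poses are not given: they have to be found in the camera images.
- yellow_bank: Selector to set: fixed box 130 (x) x 175 (y) x 30 mm high, yellow rim, white face. Origin: centre of underside; z up; x runs from the black strip (off, robot's side) to the green strip (on, far side); yaw within 0.3 rad. Three orange tabs, 14 x 14 mm, tops 60 mm above the bench, stand at y = +45, 0, -45 mm and slide along x, centres from x = -15 (off) to +15 mm (on).
- switch1 (a joint): Slide switch at y = +45 mm of the yellow selector (left, seen from the robot): travel in m, 0 fully off (black side), 0.030 fully on (green side); tab centre at x = -15 mm + travel in the selector's frame. Slides stiffly (about 3 N), stays where it is left, firm stops at both ends. Starts near off.
- switch2 (a joint): Middle slide switch of the yellow selector, y = 0: same meaning. Starts near on.
- switch3 (a joint): Slide switch at y = -45 mm of the yellow selector (right, seen from the robot): same meaning. May start anywhere along its track.
- grey_bank: Selector to leave alone: same box and orange tabs, but a grey rim; origin and axes as for the yellow one. Stands left or right of it, about 300 mm or more from centre to centre; a small white-capped jar (48 mm across, 45 mm high) stands between. Other stock stands over 50 mm from both, up to 100 mm high (taller only at the table's sides).
Things that resemble listed ones, but are neither listed nor needed, are in the scene too. Leave any pink or turquoise look-alike of the yellow_bank alone.

How it is judged:
At the end, for the whole second after the job is handed in: Yellow selector: both outer switches within 9 mm of fully on (green side, travel above 21 mm) and the middle one within 9 mm of fully off (black side, travel below 9 mm) (value of joint each of switch1, switch3 above 0.021 m and value of joint switch2 below 0.009 m); the robot touches nothing.
It fails at once if the grey selector or one of its switches is touched (more than 1 N) (contact force between any of the fingers, the arm and grey_bank above 1 N).
It also fails if it takes over 40 s, if anything falls off the work surface, if the arm or the gripper's body presses on something with over 40 N, if the wrist force passes 120 N, or if a joint passes its speed limit or range.

## Robot

A 6-joint arm with a two-finger parallel gripper is mounted at the origin on the work surface. World frame = base frame: x ahead of the robot, y to its left, z up, the work surface at z = 0. Lengths are in m, angles in rad, forces in N, time in s.
With the tool pointing down it reaches from about 0.25 to 0.775 m from the base axis. Payload 4 kg.
Tool frame: the origin (TCP) lies midway between the tips of the shut fingers; the grasp point (between the pads) lies 19 mm behind it; z points along the fingers, x is the direction in which the jaws open and shut, and the axes are right-handed (so a half turn about z gives the same grasp; the last joint's range is limited). The gripper opens to 94 mm and grips with 3 to 60 N. Pads are 16 mm wide; open, the fingers measure 119 mm over their backs; the gripper's body (75 mm by 177 mm) begins 78 mm behind the grasp point.
Start: joints at [-1.301, 0.087, 1.371, -0, 1.684, -0.103], TCP at [0.2, -0.512, 0.173] pointing down, gripper open.
Joint ranges: [-3.1, 3.1], [-0.76, 2.03], [0.27, 2.55], [-1.08, 4.22], [0.17, 2.65], [-2.57, 2.57]. Speed limits (rad/s): [2.79, 2.79, 3.14, 3.14, 3.14, 3.14].

## Interface

Orientations are given as [roll, pitch, yaw] about the fixed x, y, z axes, in that order (R = Rz(yaw) Ry(pitch) Rx(roll)).
In Python, from bench import robot gives the robot as it stands.
- The arm moves only by the shell command python3 -m handwheel 'ROWS'. ROWS is a JSON object of lists of equal length, an entry for each row: "delta_pos": the shift along the tool's x, y, z in mm, a list of three; "rotation": the turn, a rotation vector about the tool's x, y, z in rad, a list of three; "claw": the closure, from -1 (fully open) to 1 (shut). In form: {"delta_pos": [[tx, ty, tz], ...], "rotation": [[wx, wy, wz], ...], "claw": [claw, ...]}. A call has exactly 8 rows; each row shifts and turns the commanded pose from where the row before left it, along the tool's axes as they then stand; what a row does not reach is not made up. A row lasts 1/8 s, in which the tool goes at most 62.5 mm and 10.7 degrees, less where a joint would pass 70% of its speed; a pose out of reach is approached as far as the arm can. A call with a gripper value outside its range is refused whole. The fingers move at their own pace and stop on an object; the grip force is fixed at half the most. Time passes only in rows, so rows that do not move let the fingers close, or fill a call up. It gives the time, the measured TCP pose, the force and the opening at its end, in the units of the state.
- robot.get_obs(): the state, without advancing time (a new reading comes with each control period).
- robot.snapshot(name): name is "scene" or "top"; returns a dict with "color" (480x640x3 uint8, red, green, blue), "intrinsics" (3x3 intrinsics, pixels), "k1" (the pictures are not rectified: a ray, as slopes to the right and down, at radius r is drawn at 1 + k1 r^2 times it, then the intrinsics apply), "eye" and "rotation" of the camera in the world. Camera axes: x right, y down, z forward; pixel columns grow to the right and rows downward; lengths in m; the calibration is good to about 2 mm. A picture is of the moment at which its call begins. There is no depth.
- robot.close_job(): hands the job in, once; it reports no verdict.
The state is a dict: "time": time; "joint_positions": joint angles; "qvel": joint speeds; "joint_torque": joint torques, N m; "tool_pos": TCP position; "ee_rot": TCP orientation; "wrist_force": force on the tool from outside, world axes, zero at the start; "wrist_torque": the same for the moment, N m; "width": finger opening in m.
Only numpy, scipy, OpenCV 4.12 (cv2) and the standard library are available. Lean on these libraries where they do the work, as an engineer would, in place of code of your own. Each camera call takes 0.05 s, during which the arm holds its last target.

## Working session

There is one attempt and no reset: what is moved stays moved. The work goes in short steps, Python scripts to look and compute and a shell command to move; the robot and the scene stay as the last step left them, time stands still between calls to the robot, and variables do not carry over. Pictures are saved under pics/ and viewed, and the job is handed in when it is done.

```bash
mkdir -p pics; ls
python3 - <<'E'
from bench import robot
import cv2
for n in("scene","top"):
    s=robot.snapshot(n); cv2.imwrite(f"pics/{n}0.png",s["color"][:,:,::-1])
    print(n,s["intrinsics"],s["k1"],s["eye"],s["rotation"])
o=robot.get_obs();print(o)
E
```

```text
pics
scene [[510.36857941   0.         320.93755834]
 [  0.         510.36857941 242.73909073]
 [  0.           0.           1.        ]] -0.115857777801287 [ 0.95888525 -0.37438899  0.4684113 ] [-2.15858802 -0.01328382  0.9402318 ]
top [[492.21760836   0.         330.51080921]
 [  0.         492.21760836 240.55640351]
 [  0.           0.           1.        ]] -0.09247186005699796 [ 0.3579647  -0.02971876  0.77728935] [-3.01320367  0.03744099 -1.57512863]
{'time': 0.1, 'joint_positions': array([-1.30110006e+00,  8.78596575e-02,  1.37207365e+00, -2.72296921e-05,
        1.68357179e+00, -1.03048078e-01]), 'qvel': array([ 0.00028443, -0.0017414 , -0.00356959, -0.00034705, -0.001607  ,
        0.00055783]), 'joint_torque': array([ 3.16137972e-03, -3.41249478e+01, -3.03303587e+01,  7.20374286e-02,
        3.04137426e-02, -1.06698708e-04]), 'tool_pos': array([ 0.20016271, -0.51170338,  0.17144793]), 'ee_rot': array([-3.14142285e+00,  1.90508519e-03, -1.19805486e+00]), 'wrist_force': array([-0.52159487,  0.20897366, -0.5050384 ]), 'wrist_torque': array([ 0.0289129 , -0.00150054, -0.00957454]), 'width': 0.09402857778204497}
```

View pics/top0.png

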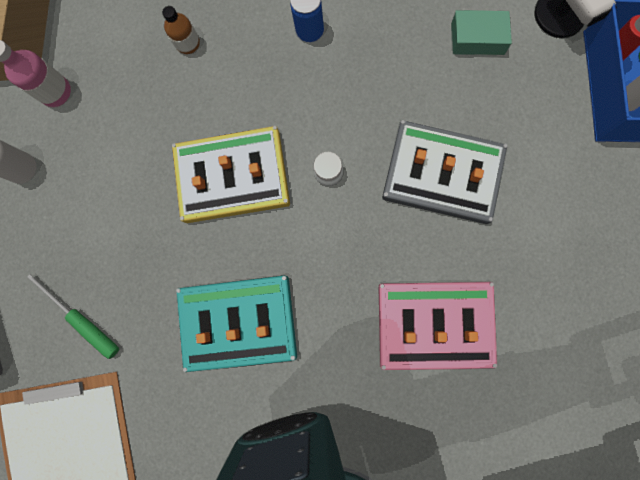

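View pics/scene0.png

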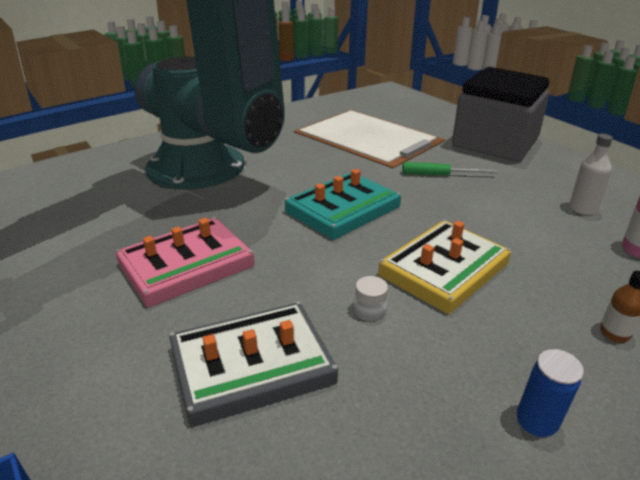

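The top view shows four similar selectors: yellow rim at (231,175), grey at (446,172), turquoise at (237,323) and pink at (438,325). By the description, the target is the yellow-rimmed one at (231,175). Next I'll check it in a close crop and measure it.

```bash
cat > h.py <<'E'
import numpy as np,cv2
from scipy.spatial.transform import Rotation as Rn
def cam(s):
    R=Rn.from_euler('xyz',s["rotation"]).as_matrix(); t=-R.T@np.array(s["eye"])
    return R,cv2.Rodrigues(R.T)[0],t,np.array(s["intrinsics"]),np.array([s["k1"],0,0,0,0.])
def proj(s,P):
    R,rv,t,K,D=cam(s); return cv2.projectPoints(np.array(P,float).reshape(-1,3),rv,t,K,D)[0].reshape(-1,2)
def back(s,px,z):
    R,rv,t,K,D=cam(s); u=cv2.undistortPoints(np.array(px,float).reshape(-1,1,2),K,D).reshape(-1,2)
    d=(R@np.c_[u,np.ones(len(u))].T).T; e=np.array(s["eye"]); return e+d*((z-e[2])/d[:,2])[:,None]
E
python3 - <<'E'
from h import *; from bench import robot
s=robot.snapshot("top"); c=s["color"]; s2=robot.snapshot("scene")
hsv=cv2.cvtColor(c,cv2.COLOR_RGB2HSV)
m=cv2.inRange(hsv,(20,110,90),(35,255,255)); m[:, :150]=0;m[:,310:]=0;m[:110]=0;m[240:]=0
pts=cv2.findNonZero(m); r=cv2.minAreaRect(cv2.convexHull(pts)); print(r,cv2.boxPoints(r))
cv2.imwrite("pics/crop1.png",cv2.resize(c[115:235,160:300,::-1],None,fx=5,fy=5,interpolation=cv2.INTER_CUBIC))
cv2.imwrite("pics/crop2.png",cv2.resize(s2["color"][210:315,370:520,::-1],None,fx=5,fy=5,interpolation=cv2.INTER_CUBIC))
E
```

```text
((229.30870056152344, 174.37139892578125), (80.8803939819336, 110.80948638916016), 80.3802719116211) [[167.92514 143.75844]
 [277.17648 125.24126]
 [290.69226 204.98436]
 [181.44092 223.50154]]
```

View pics/crop1.png

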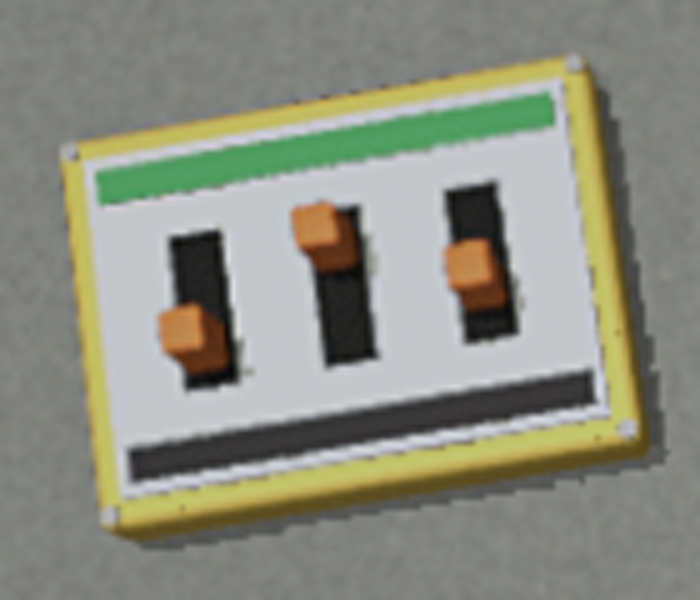

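View pics/crop2.png

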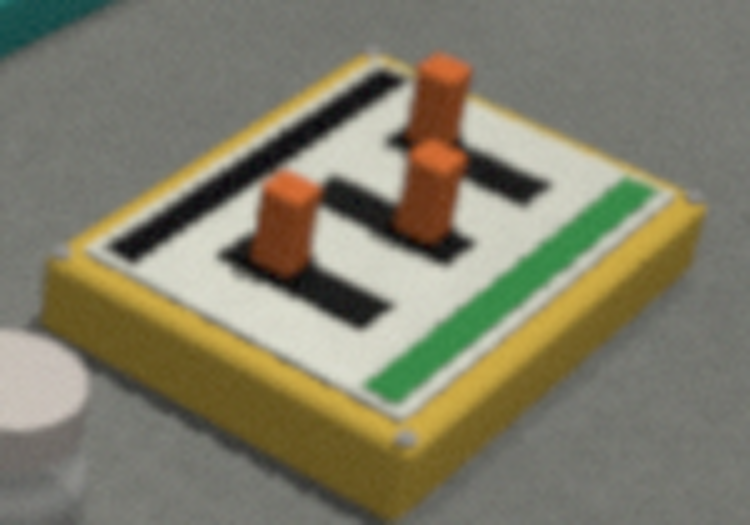

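Run:
```python
from h import *; from bench import robot
from scipy.optimize import least_squares
s=robot.snapshot("top"); s2=robot.snapshot("scene")
T=(np.array([(69,152),(574,62),(628,428),(110,517)])+.5)/5-.5+[160,115]   # far-left, far-right, near-right, near-left
S=(np.array([(693,196),(405,440),(60,250),(374,52)])+.5)/5-.5+[370,210]
sg=np.array([(1,1),(1,-1),(-1,-1),(-1,1)])
def mod(p,xy): 
    c,q=np.cos(p[2]),np.sin(p[2]); return p[:2]+np.array(xy)@np.array([[c,q],[-q,c]])
def f(p,w):
    P=np.c_[mod(p,sg*p[3:5]),np.full(4,.03)]
    r=[]
    if 'T' in w:r.append(proj(s,P)-T)
    if 'S' in w:r.append(proj(s2,P)-S)
    return np.concatenate(r).ravel()
for w in('T','S','TS'):
    r=least_squares(f,[.45,.15,.1,.06,.08],args=(w,),x_scale=.01); print(w,r.x.round(4),r.cost)
p=r.x; c,q=np.cos(p[2]),np.sin(p[2]); Ri=np.array([[c,-q],[q,c]])
t=(np.array([(183,329),(318,230),(471,264)])+.5)/5-.5+[160,115]
print(((back(s,t,.06)[:,:2]-p[:2])@Ri).round(4))
t=(np.array([(444,68),(438,158),(291,190)])+.5)/5-.5+[370,210]
print(((back(s2,t,.06)[:,:2]-p[:2])@Ri).round(4))
for n,y,x in(("s1",.045,-.015),("s2",0,.015),("s3",-.045,-.0)): print(n,mod(p,[x,y]).round(4))
# jar
print(back(s,[(328,165)],.045))
```

```text
T [0.5654 0.1594 0.1559 0.0606 0.083 ] 0.014371409248199076
S [0.5663 0.1563 0.1557 0.0602 0.0831] 0.30189029705386794
TS [0.5653 0.1584 0.1554 0.0604 0.0832] 2.786807732047545
[[-0.0135  0.0452]
 [ 0.01    0.0001]
 [-0.0089 -0.045 ]]
[[-0.0134  0.0432]
 [ 0.0132 -0.0023]
 [-0.0076 -0.048 ]]
s1 [0.5436 0.2006]
s2 [0.5802 0.1607]
s3 [0.5723 0.114 ]
[[0.56967915 0.00065211 0.045     ]]
```

The crop confirms the yellow rim, with the green strip on the far side and the black strip on the near side. The tabs, in crop pixels, are:
- **Switch 1 (183,329):** near off.
- **Switch 2 (318,230):** near on.
- **Switch 3 (471,264):** about 7 mm of travel.

The selector is at (0.565, 0.159) with yaw 0.155. I'll push with shut fingers at tool yaw -1.416, so tool x = -bank y and tool y = -bank x.

```bash
cat > st.py <<'E'
from h import *; from bench import robot
o=robot.get_obs(); p=o["tool_pos"]; d=p[:2]-[.565,.159]; c,s=np.cos(.155),np.sin(.155)
print("t",o["time"],"bank mm",((c*d[0]+s*d[1])*1e3).round(1),((-s*d[0]+c*d[1])*1e3).round(1),"z",(p[2]*1e3).round(1),"rpy",o["ee_rot"].round(3),"F",o["wrist_force"].round(1),"w",round(o["width"],4))
E
python3 -m handwheel '{"delta_pos":[[0,0,0],[0,0,0],[-47,-35,0],[-47,-35,0],[-47,-35,0],[-47,-35,0],[-47,-35,0],[-47,-35,0]],"rotation":[[0,0,0.109],[0,0,0.109],[0,0,0],[0,0,0],[0,0,0],[0,0,0],[0,0,0],[0,0,0]],"claw":[1,1,1,1,1,1,1,1]}'; python3 st.py
```

```text
time: 1.3
tool_pos: [0.3649, -0.1995, 0.1727]
ee_rot: [-3.141, -0.001, -1.416]
wrist_force: [0.8, 0.0, 0.4]
width: 0.017
t 1.3 bank mm -253.0 -323.3 z 172.7 rpy [-3.141e+00 -1.000e-03 -1.416e+00] F [0.8 0.  0.4] w 0.017
```

```bash
python3 -m handwheel '{"delta_pos":[[-46,-34,0],[-46,-34,0],[-46,-34,0],[-46,-34,0],[-46,-34,0],[-46,-34,0],[0,0,30],[0,0,0]],"rotation":[[0,0,0],[0,0,0],[0,0,0],[0,0,0],[0,0,0],[0,0,0],[0,0,0],[0,0,0]],"claw":[1,1,1,1,1,1,1,1]}'; python3 st.py
python3 - <<'E'
from bench import robot
import cv2
a=robot.snapshot("top")["color"];b=robot.snapshot("scene")["color"]
cv2.imwrite("pics/a1.png",cv2.resize(b[160:340,340:540,::-1],None,fx=4,fy=3.3))
E
```

```text
time: 2.3
tool_pos: [0.5214, 0.1034, 0.1395]
ee_rot: [3.135, 0.0, -1.415]
wrist_force: [-0.7, -0.9, -0.2]
width: 0.0004
t 2.3 bank mm -51.6 -48.3 z 139.5 rpy [ 3.135  0.    -1.415] F [-0.7 -0.9 -0.2] w 0.0004
```

View pics/a1.png

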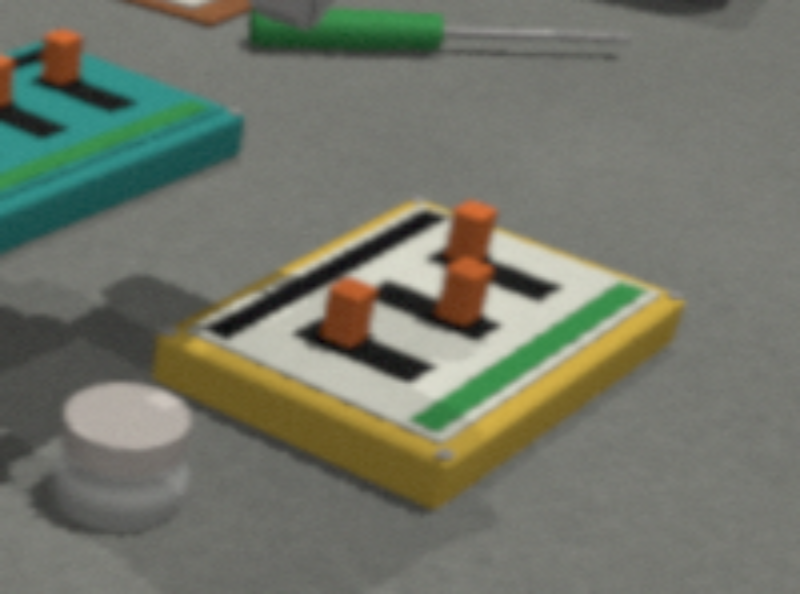

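The crop shows the switches unchanged, but the fingers aren't in it. I'll check the full frame against the projected TCP.

Run:
```python
from h import *; from bench import robot
s=robot.snapshot("scene");b=s["color"][:,:,::-1].copy()
q=proj(s,[robot.get_obs()["tool_pos"]])[0];print(q)
cv2.circle(b,tuple(int(v) for v in q),5,(255,0,255),1)
cv2.imwrite("pics/a2.png",b)
```

```text
[410.04940922 185.99668852]
```

View pics/a2.png

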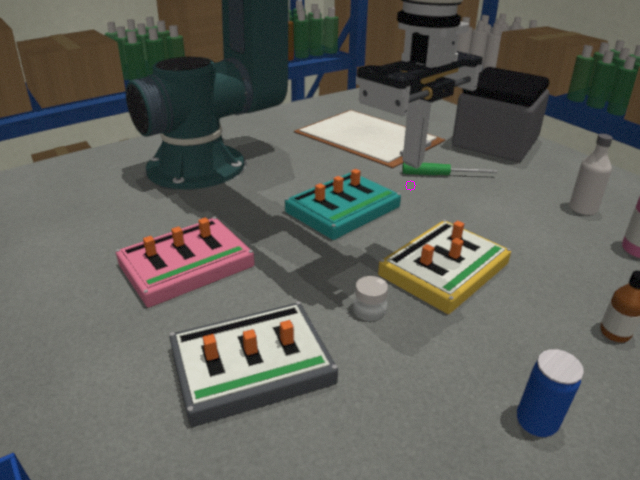

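The fingertip appears at about (414,162), but the projected TCP is at (410,186). I'll resolve that mismatch before descending.

Run:
```python
from h import *; from bench import robot
o=robot.get_obs();print(o["time"],o["tool_pos"],o["joint_positions"])
for n in("scene","top"):
    s=robot.snapshot(n);b=s["color"][:,:,::-1].copy()
    for dz in(0,.033):
        q=proj(s,[o["tool_pos"]+[0,0,dz]])[0];print(n,q)
        cv2.circle(b,tuple(int(v) for v in q),3,(255,0,255),1)
    x,y=(int(v) for v in q); x0=max(0,x-100);y0=max(0,y-100)
    cv2.imwrite(f"pics/b_{n}.png",cv2.resize(b[y0:y0+200,x0:x0+200],None,fx=3,fy=3))
    print(x0,y0)
```

```text
2.45 [0.52365578 0.10240401 0.14352324] [ 8.69499465e-02  5.69536285e-02  1.46011421e+00 -1.49661833e-04
  1.62315541e+00  1.50388408e+00]
scene [410.04940922 185.99668852]
scene [412.59599506 164.38144053]
312 64
top [248.81003539 179.08157366]
top [243.59455087 172.56154806]
143 72
```

View pics/b_top.png

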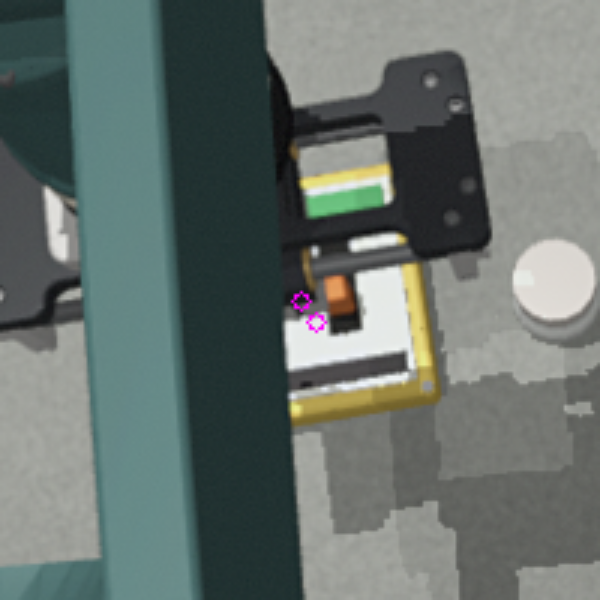

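View pics/b_scene.png

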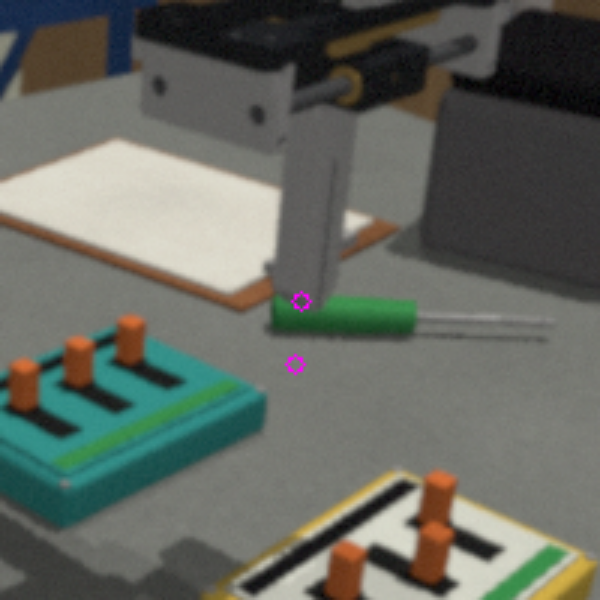

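The image puts the tip about 33 mm higher than reported. Either the picture lags or there's a real offset. Going 30 mm down is safe both ways, so I'll do that and look again.

```bash
python3 -m handwheel '{"delta_pos":[[0,0,15],[0,0,15],[0,0,0],[0,0,0],[0,0,0],[0,0,0],[0,0,0],[0,0,0]],"rotation":[[0,0,0],[0,0,0],[0,0,0],[0,0,0],[0,0,0],[0,0,0],[0,0,0],[0,0,0]],"claw":[1,1,1,1,1,1,1,1]}'; python3 st.py
python3 - <<'E'
from h import *; from bench import robot
o=robot.get_obs()
for n in("scene","top"):
    s=robot.snapshot(n);b=s["color"][:,:,::-1].copy()
    for dz in(0,.03):
        q=proj(s,[o["tool_pos"]+[0,0,dz]])[0];print(n,q)
        cv2.circle(b,tuple(int(v) for v in q),3,(255,0,255),1)
    x,y=(int(v) for v in q); x0=max(0,x-100);y0=max(0,y-100)
    cv2.imwrite(f"pics/c_{n}.png",cv2.resize(b[y0:y0+200,x0:x0+200],None,fx=3,fy=3))
    print(x0,y0)
E
```

```text
time: 3.55
tool_pos: [0.5234, 0.1029, 0.1126]
ee_rot: [-3.141, -0.0, -1.416]
wrist_force: [0.4, 0.3, 0.7]
width: 0.0003
t 3.55 bank mm -49.8 -49.0 z 112.6 rpy [-3.141 -0.    -1.416] F [0.4 0.3 0.7] w 0.0003
scene [407.87608795 205.16373413]
scene [410.11567898 186.42748926]
310 86
top [252.88048516 184.82650461]
top [248.55836878 179.4545509 ]
148 79
```

View pics/c_top.png

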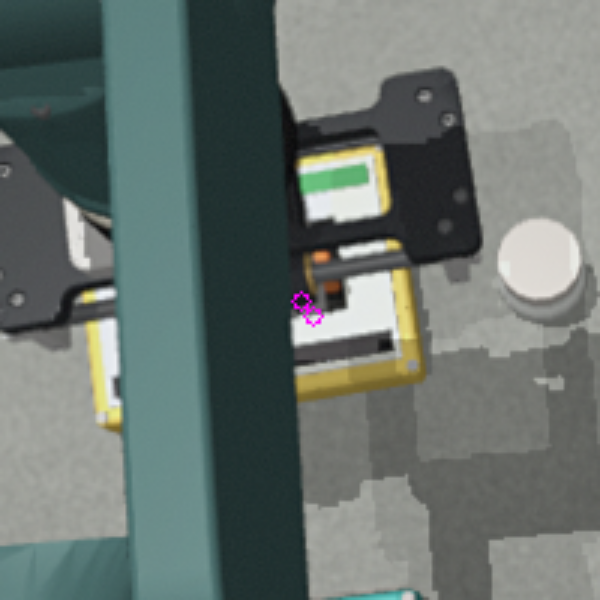

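View pics/c_scene.png

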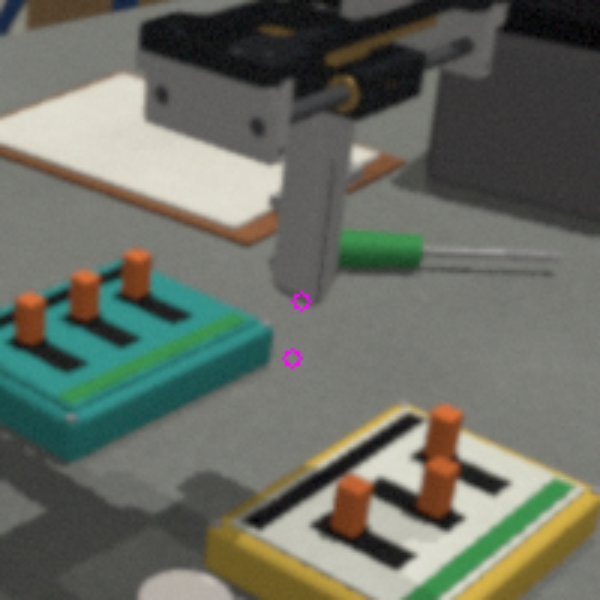

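Run:
```python
from h import *; from bench import robot
o=robot.get_obs(); R=Rn.from_euler('xyz',o["ee_rot"]).as_matrix()
for n in("scene","top"):
    s=robot.snapshot(n);b=cv2.resize(s["color"][:,:,::-1],None,fx=4,fy=4)
    for off,col in((0,(255,0,255)),(-.031,(0,255,255))):
        def poly(hx,hy,z):
            P=[o["tool_pos"]+R@[a*hx,c*hy,z+off] for a,c in((1,1),(1,-1),(-1,-1),(-1,1))]
            cv2.polylines(b,[(proj(s,P)*4+1.5).astype(int)],True,col,1)
        poly(.0125,.008,0); poly(.0885,.0375,-.097); poly(.0125,.008,-.06)
    q=proj(s,[o["tool_pos"]])[0]*4; x0=max(0,int(q[0])-400);y0=max(0,int(q[1])-400)
    cv2.imwrite(f"pics/d_{n}.png",b[y0:y0+600,x0:x0+800])
```

```text
(no output)
```

View pics/d_top.png

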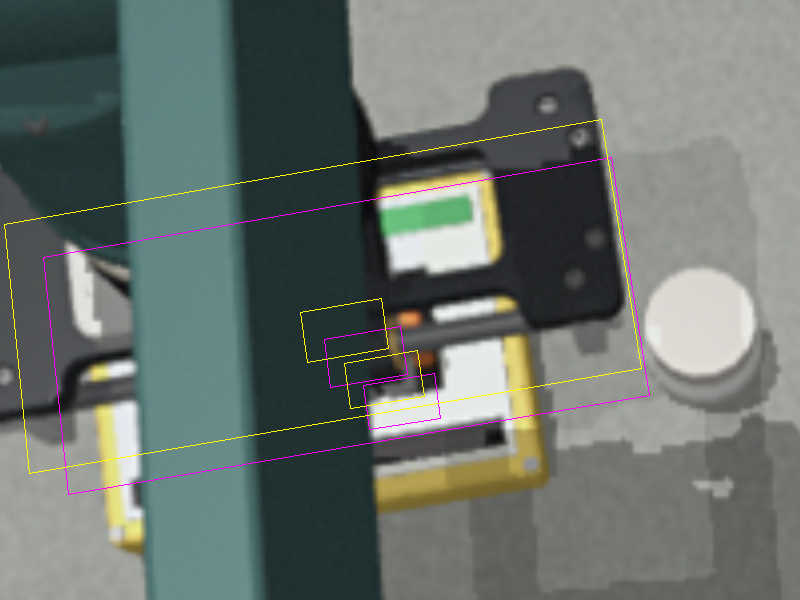

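View pics/d_scene.png

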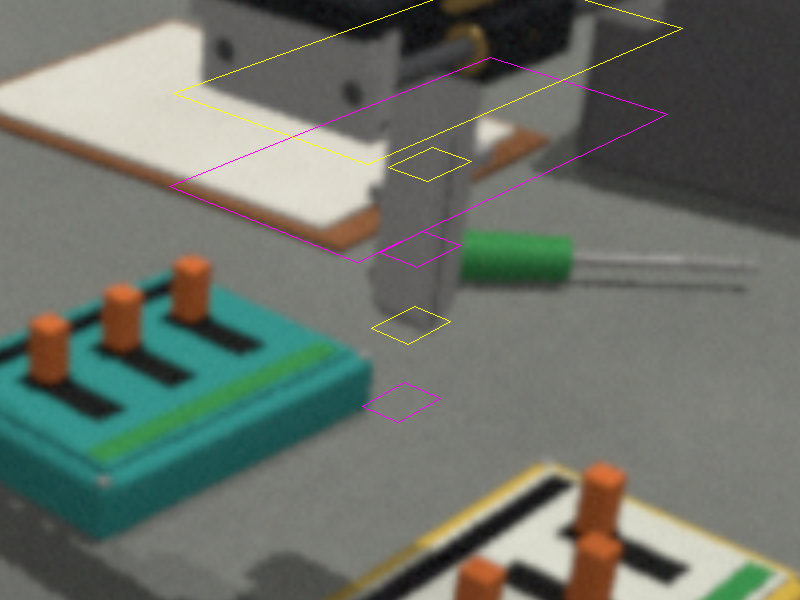

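The pictures from both cameras agree: the real tip is about 33 mm higher than reported, with xy within about 3 mm. I'll trust the pictures plus the force reading, and descend in steps.

```bash
python3 -m handwheel '{"delta_pos":[[0,0,15],[0,0,15],[0,0,8],[0,0,0],[0,0,0],[0,0,0],[0,0,0],[0,0,0]],"rotation":[[0,0,0],[0,0,0],[0,0,0],[0,0,0],[0,0,0],[0,0,0],[0,0,0],[0,0,0]],"claw":[1,1,1,1,1,1,1,1]}'; python3 st.py
cat > look.py <<'E'
import sys
from h import *; from bench import robot
o=robot.get_obs(); R=Rn.from_euler('xyz',o["ee_rot"]).as_matrix()
for n in sys.argv[2:]:
    s=robot.snapshot(n);b=cv2.resize(s["color"][:,:,::-1],None,fx=4,fy=4)
    for off,col in((0,(255,0,255)),(-.033,(0,255,255))):
        P=[o["tool_pos"]+R@[a*.0125,c*.008,off] for a,c in((1,1),(1,-1),(-1,-1),(-1,1))]
        cv2.polylines(b,[(proj(s,P)*4+1.5).astype(int)],True,col,1)
    q=proj(s,[[.565,.159,.06]])[0]*4; x0=max(0,int(q[0])-400);y0=max(0,int(q[1])-350)
    cv2.imwrite(f"pics/{sys.argv[1]}_{n}.png",b[y0:y0+600,x0:x0+800]); print(n,"crop origin x4",x0,y0)
E
python3 look.py e scene top
```

```text
time: 4.75
tool_pos: [0.5235, 0.1029, 0.0747]
ee_rot: [-3.141, -0.0, -1.416]
wrist_force: [-0.8, 0.4, 0.5]
width: 0.0005
t 4.75 bank mm -49.6 -49.0 z 74.7 rpy [-3.141 -0.    -1.416] F [-0.8  0.4  0.5] w 0.0005
scene crop origin x4 1402 597
top crop origin x4 494 318
```

View pics/e_scene.png

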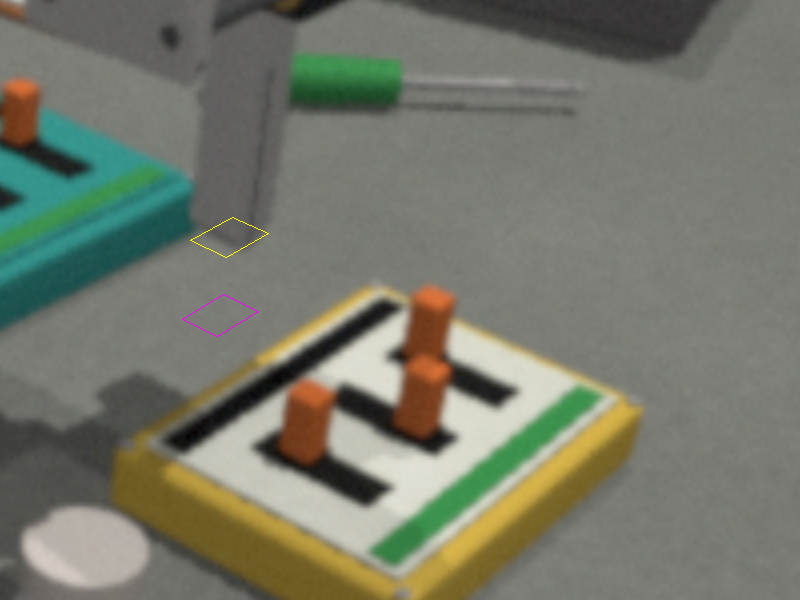

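View pics/e_top.png

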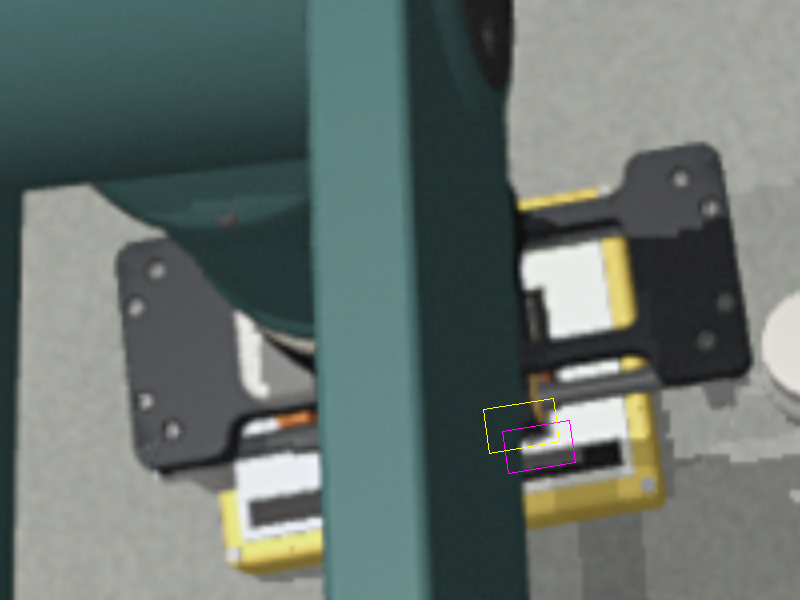

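```bash
python3 -m handwheel '{"delta_pos":[[0,0,10],[0,0,15],[0,0,14],[0,0,0],[0,0,0],[0,0,0],[0,0,0],[0,0,0]],"rotation":[[0,0,0],[0,0,0],[0,0,0],[0,0,0],[0,0,0],[0,0,0],[0,0,0],[0,0,0]],"claw":[1,1,1,1,1,1,1,1]}'; python3 st.py
python3 look.py f scene
```

```text
time: 5.85
tool_pos: [0.5236, 0.1029, 0.0358]
ee_rot: [-3.141, -0.0, -1.416]
wrist_force: [-0.1, -0.0, 0.1]
width: 0.0001
t 5.85 bank mm -49.6 -49.0 z 35.8 rpy [-3.141 -0.    -1.416] F [-0.1 -0.   0.1] w 0.0001
scene crop origin x4 1402 597
```

View pics/f_scene.png

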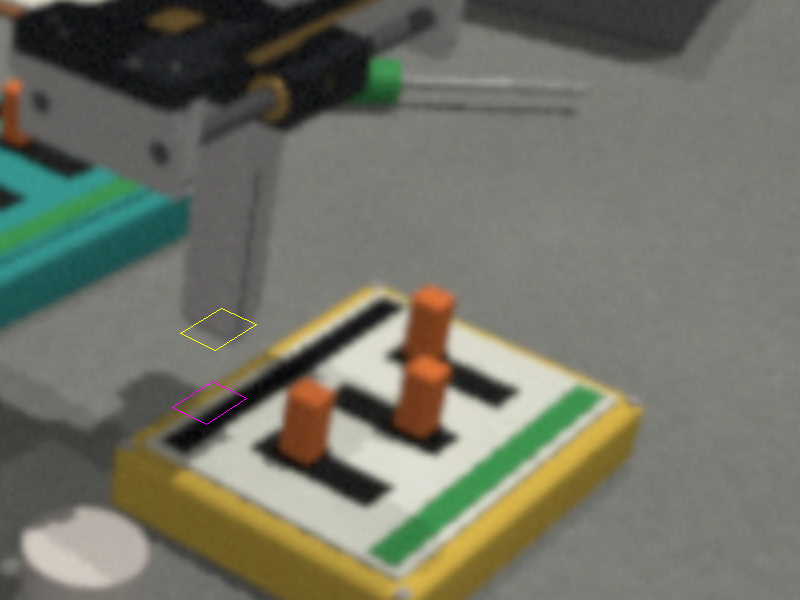

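```bash
python3 -m handwheel '{"delta_pos":[[0,0,4],[0,0,4],[0,0,4],[0,0,0],[0,0,0],[0,0,0],[0,0,0],[0,0,0]],"rotation":[[0,0,0],[0,0,0],[0,0,0],[0,0,0],[0,0,0],[0,0,0],[0,0,0],[0,0,0]],"claw":[1,1,1,1,1,1,1,1]}'|tail -2; python3 st.py
```

```text
wrist_force: [0.4, -0.3, -0.3]
width: 0.0008
t 6.9 bank mm -49.7 -49.0 z 23.6 rpy [-3.141 -0.    -1.416] F [ 0.4 -0.3 -0.3] w 0.0008
```

```bash
python3 -m handwheel '{"delta_pos":[[0,0,4],[0,0,4],[0,0,4],[0,0,3],[0,0,0],[0,0,0],[0,0,0],[0,0,0]],"rotation":[[0,0,0],[0,0,0],[0,0,0],[0,0,0],[0,0,0],[0,0,0],[0,0,0],[0,0,0]],"claw":[1,1,1,1,1,1,1,1]}'|tail -2; python3 st.py
python3 look.py g scene top
```

```text
wrist_force: [0.1, -0.2, 0.4]
width: 0.0006
t 7.9 bank mm -49.7 -49.0 z 8.6 rpy [-3.141 -0.    -1.416] F [ 0.1 -0.2  0.4] w 0.0006
scene crop origin x4 1402 597
top crop origin x4 494 318
```

View pics/g_scene.png

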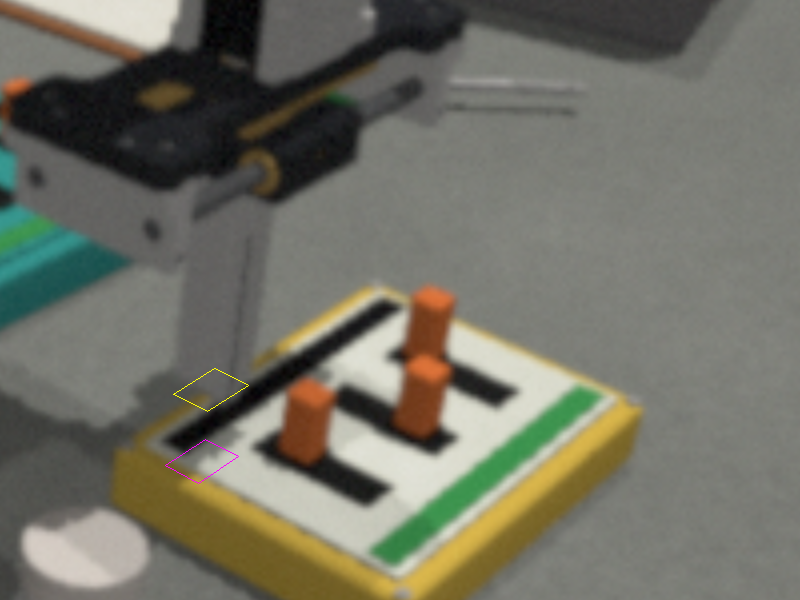

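No contact, as the pictures predicted. Now pushing switch 3 towards green.

```bash
python3 -m handwheel '{"delta_pos":[[0,-9,0],[0,-9,0],[0,-8,0],[0,-7,0],[0,-6,0],[0,-6,0],[0,0,0],[0,0,0]],"rotation":[[0,0,0],[0,0,0],[0,0,0],[0,0,0],[0,0,0],[0,0,0],[0,0,0],[0,0,0]],"claw":[1,1,1,1,1,1,1,1]}'|tail -2; python3 st.py
python3 look.py i scene
```

```text
wrist_force: [0.2, -0.6, 0.3]
width: 0.0003
t 9.0 bank mm -4.2 -49.0 z 8.5 rpy [-3.14  -0.    -1.416] F [ 0.2 -0.6  0.3] w 0.0003
scene crop origin x4 1402 597
```

View pics/i_scene.png

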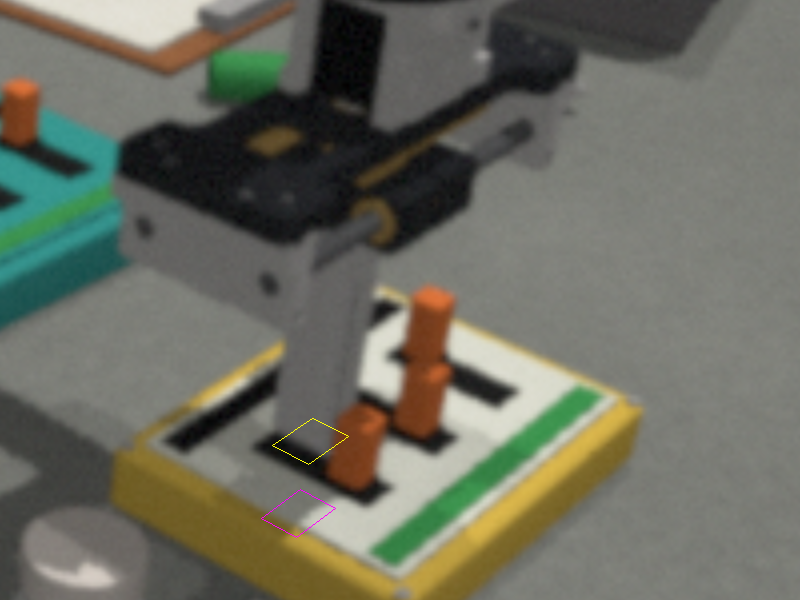

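Switch 3 moved: its tab is now near the green end at crop (357,447). Backing off, lifting over, and coming down on the green side of the middle tab.

```bash
python3 -m handwheel '{"delta_pos":[[0,-1,0],[0,12,0],[0,0,-20],[0,0,-20],[0,0,-5],[-24,-31,0],[-22,-31,0],[0,0,0]],"rotation":[[0,0,0],[0,0,0],[0,0,0],[0,0,0],[0,0,0],[0,0,0],[0,0,0],[0,0,0]],"claw":[1,1,1,1,1,1,1,1]}'|tail -2; python3 st.py
python3 look.py j scene
```

```text
wrist_force: [-0.6, -0.5, 0.2]
width: 0.0005
t 10.05 bank mm 46.5 -1.7 z 52.0 rpy [ 3.14   0.    -1.414] F [-0.6 -0.5  0.2] w 0.0005
scene crop origin x4 1402 597
```

View pics/j_scene.png

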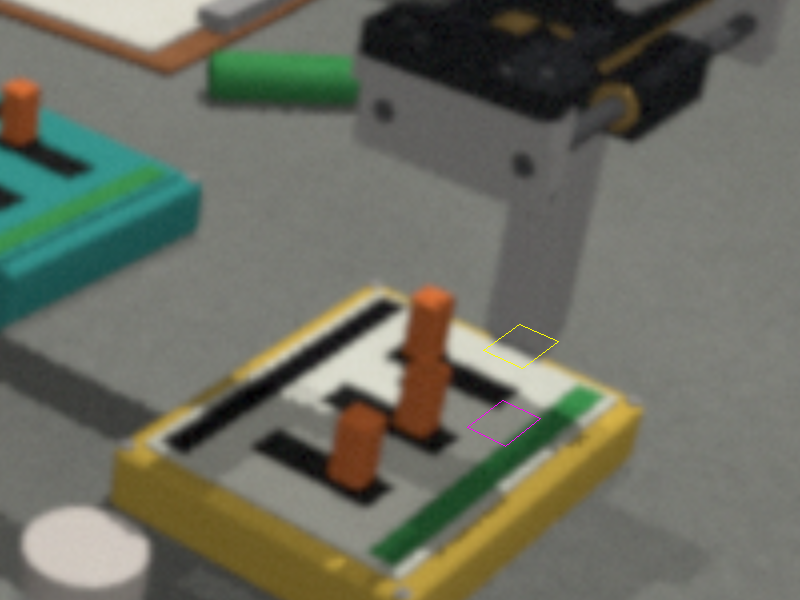

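```bash
python3 -m handwheel '{"delta_pos":[[2,0,10],[0,0,12],[0,0,12],[0,0,6],[0,0,3],[0,0,0],[0,0,0],[0,0,0]],"rotation":[[0,0,0],[0,0,0],[0,0,0],[0,0,0],[0,0,0],[0,0,0],[0,0,0],[0,0,0]],"claw":[1,1,1,1,1,1,1,1]}'|tail -2; python3 st.py
```

```text
wrist_force: [1.0, -0.4, -0.6]
width: 0.0006
t 11.1 bank mm 46.6 -5.0 z 11.0 rpy [-3.141 -0.    -1.416] F [ 1.  -0.4 -0.6] w 0.0006
```

```bash
python3 -m handwheel '{"delta_pos":[[0,8,0],[0,8,0],[0,8,0],[0,7,0],[0,7,0],[0,6,0],[0,0,0],[0,0,0]],"rotation":[[0,0,0],[0,0,0],[0,0,0],[0,0,0],[0,0,0],[0,0,0],[0,0,0],[0,0,0]],"claw":[1,1,1,1,1,1,1,1]}'|tail -2; python3 st.py
python3 look.py k scene
```

```text
wrist_force: [-0.3, -0.6, 0.4]
width: 0.0006
t 12.1 bank mm 1.5 -5.0 z 10.4 rpy [ 3.14  -0.    -1.416] F [-0.3 -0.6  0.4] w 0.0006
scene crop origin x4 1402 597
```

View pics/k_scene.png

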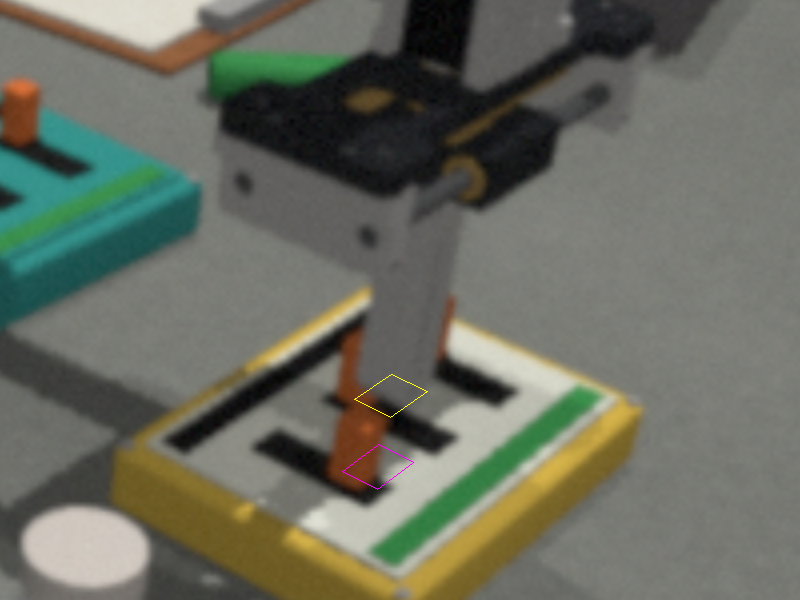

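The middle tab is pushed to the black side and now shows behind the finger at crop (352,375). Next is switch 1.

```bash
python3 -m handwheel '{"delta_pos":[[0,-12,0],[0,0,-20],[0,0,-20],[0,0,-5],[-24,31,0],[-23,31,0],[0,0,0],[0,0,0]],"rotation":[[0,0,0],[0,0,0],[0,0,0],[0,0,0],[0,0,0],[0,0,0],[0,0,0],[0,0,0]],"claw":[1,1,1,1,1,1,1,1]}'|tail -2; python3 st.py
python3 look.py l scene
```

```text
wrist_force: [-0.2, -0.6, -0.3]
width: 0.0006
t 13.15 bank mm -47.4 41.8 z 55.2 rpy [-3.141e+00 -1.000e-03 -1.416e+00] F [-0.2 -0.6 -0.3] w 0.0006
scene crop origin x4 1402 597
```

View pics/l_scene.png

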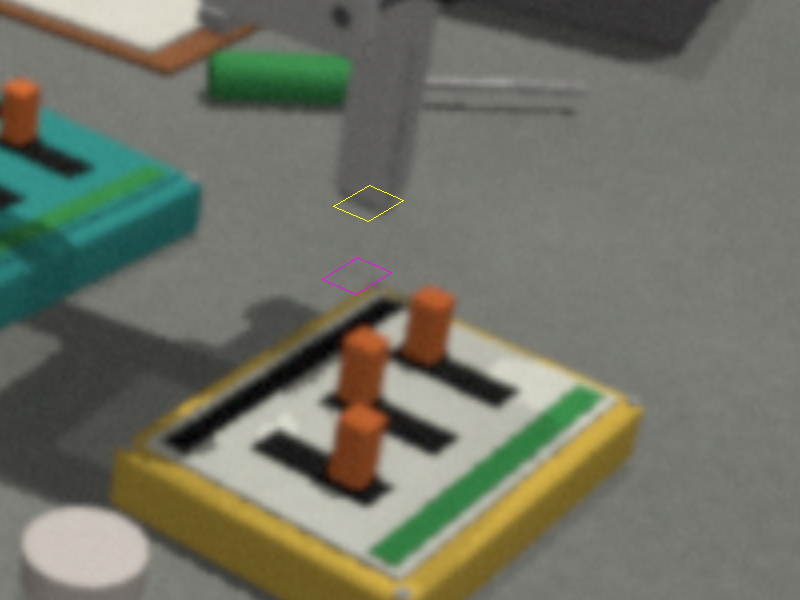

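```bash
python3 -m handwheel '{"delta_pos":[[0,0,12],[0,0,12],[0,0,12],[0,0,6],[0,0,4],[0,0,0],[0,0,0],[0,0,0]],"rotation":[[0,0,0],[0,0,0],[0,0,0],[0,0,0],[0,0,0],[0,0,0],[0,0,0],[0,0,0]],"claw":[1,1,1,1,1,1,1,1]}'|tail -2; python3 st.py
```

```text
wrist_force: [0.4, -0.7, -0.4]
width: 0.0009
t 14.2 bank mm -47.4 42.1 z 10.0 rpy [-3.141  0.    -1.416] F [ 0.4 -0.7 -0.4] w 0.0009
```

```bash
python3 -m handwheel '{"delta_pos":[[0,-9,0],[0,-9,0],[0,-8,0],[0,-7,0],[0,-6,0],[0,-6,0],[0,0,0],[0,0,0]],"rotation":[[0,0,0],[0,0,0],[0,0,0],[0,0,0],[0,0,0],[0,0,0],[0,0,0],[0,0,0]],"claw":[1,1,1,1,1,1,1,1]}'|tail -2; python3 st.py
python3 look.py m scene
```

```text
wrist_force: [1.1, -0.4, -0.1]
width: 0.0006
t 15.2 bank mm -2.1 41.9 z 9.4 rpy [-3.14  -0.    -1.416] F [ 1.1 -0.4 -0.1] w 0.0006
scene crop origin x4 1402 597
```

View pics/m_scene.png

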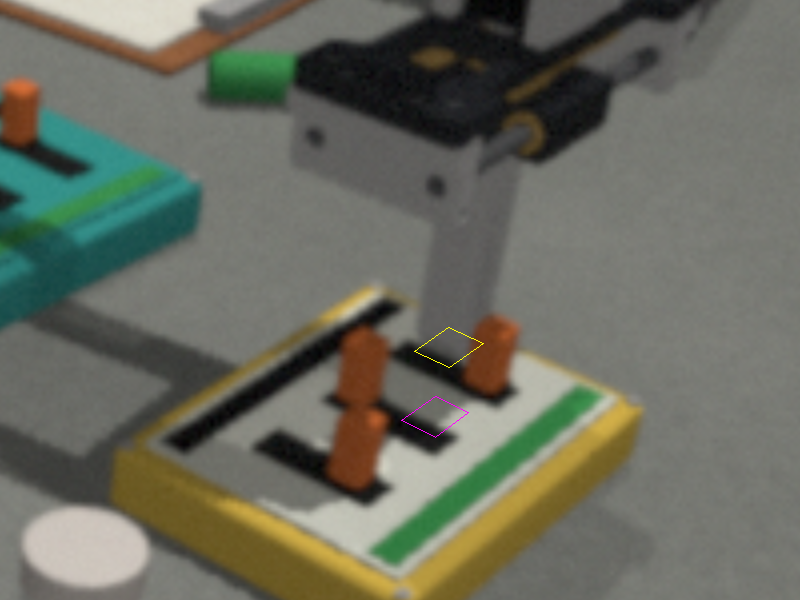

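Switch 1 is at the green end, crop (492,355). Backing off, lifting and moving clear so I can check all three.

```bash
python3 -m handwheel '{"delta_pos":[[0,12,0],[0,0,-25],[0,0,-50],[0,0,-50],[-40,40,0],[-40,40,0],[-40,40,0],[0,0,0]],"rotation":[[0,0,0],[0,0,0],[0,0,0],[0,0,0],[0,0,0],[0,0,0],[0,0,0],[0,0,0]],"claw":[1,1,1,1,1,1,1,1]}'|tail -2; python3 st.py
python3 look.py n scene top
python3 - <<'E'
from h import *; from bench import robot
c,q=np.cos(.155),np.sin(.155); Ri=np.array([[c,-q],[q,c]])
for n in("scene","top"):
    s=robot.snapshot(n); hs=cv2.cvtColor(s["color"],cv2.COLOR_RGB2HSV)
    m=cv2.inRange(hs,(5,150,200 if n=="top" else 180),(15,255,255))
    k,l,st,ce=cv2.connectedComponentsWithStats(m)
    for i in range(1,k):
        if st[i,4]>8:
            b=(back(s,[ce[i]],.06)[0,:2]-[.565,.159])@Ri
            if abs(b).max()<.08: print(n,ce[i].round(1),st[i,4],(b*1e3).round(1))
E
```

```text
wrist_force: [-0.1, 0.8, -0.0]
width: 0.0009
t 16.25 bank mm -137.6 164.1 z 134.9 rpy [-3.141e+00  1.000e-03 -1.411e+00] F [-0.1  0.8 -0. ] w 0.0009
scene crop origin x4 1402 597
top crop origin x4 494 318
scene [474.7 230.4] 24 [16.  42.7]
scene [442.2 233.8] 26 [-13.5  -2.2]
scene [441.  253.3] 31 [ 14.3 -46.9]
```

View pics/n_scene.png

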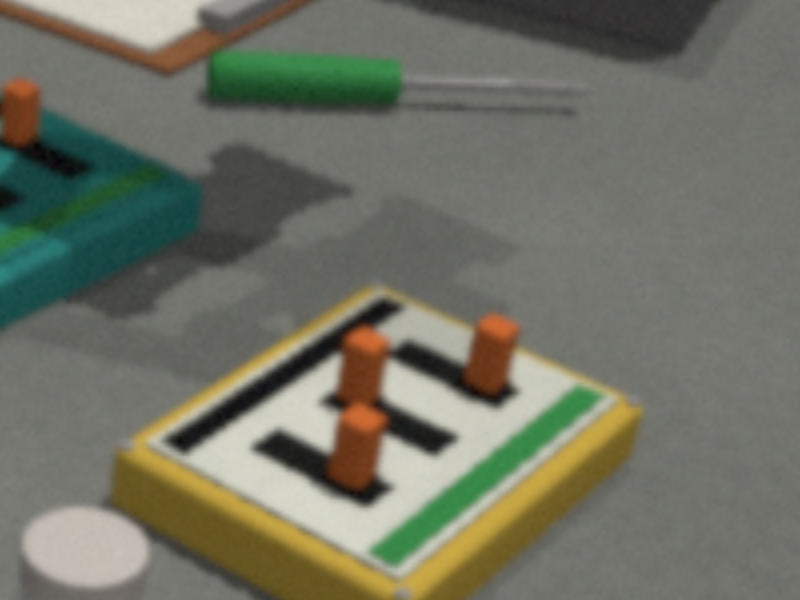

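View pics/n_top.png

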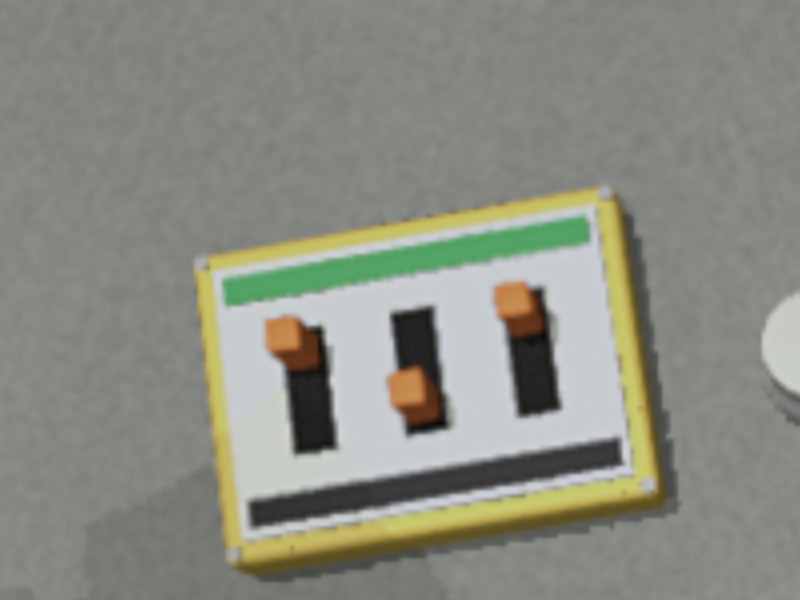

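Run:
```python
from h import *; from bench import robot
c,q=np.cos(.155),np.sin(.155); Ri=np.array([[c,-q],[q,c]])
s=robot.snapshot("top")
t=(np.array([(284,335),(408,388),(515,301)])+[494.5,318.5])/4-.5
print((((back(s,t,.06)[:,:2]-[.565,.159])@Ri)*1e3).round(1))
print(robot.get_obs()["qvel"].round(3))
```

```text
[[ 14.7  44.6]
 [-14.5  -0.4]
 [ 12.2 -45.5]]
[-0.004  0.007 -0.004  0.002  0.002  0.001]
```

Both cameras put the tabs at about +15, -14 and +13 mm, well inside the limits. The arm is clear and still, so I'm handing in.

```bash
python3 -c "
from bench import robot
print(robot.close_job())"
```

```text
the job is handed in; nothing more can be done
None
```

I set the yellow selector to on - off - on with the shut fingers and handed the job in at about 16.5 s of the 40 s allowed; no verdict was reported.

| Switch | Tab x, top camera (mm) | Tab x, scene camera (mm) | Needed (mm) |
|---|---|---|---|
| 1 (left) | +14.7 | +16.0 | above +6 |
| 2 (middle) | -14.5 | -13.5 | below -6 |
| 3 (right) | +12.2 | +14.3 | above +6 |

- **Contact:** I never worked on the grey, pink or turquoise selectors. At hand-in the arm was raised clear of everything and still, and every wrist-force reading I took was about 1 N or less.
- **Disagreement:** the reported TCP height read about 33 mm lower than the fingertip seen in both cameras. I went by the pictures and checked force while stepping down. Contact happened where the pictures predicted, but I don't know the cause of the offset.

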